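Tip a table-leg blank onto the mortising jig and seat it against the end stop

TASK

Stand the hardwood leg blank square against the middle of the low entry edge of the plywood jig, still upright, then tip it over that edge by pushing it high up, without lifting it, so that it falls onto the board with its slotted end leading. Slide it in between the side rail and the sprung roller until the slotted end is fully home against the end stop's sprung plate, keep it pressed there for about half a second with a steady 5 to 10 N on the stop, never loading the stop with 15 N or more, and let go. Leave the glue bottle, screwdriver and tape measure where they are.

Things in the scene. Friction and masses are not known exactly. Their poses are not given: they have to be found in the camera images.
- blank: Pale hardwood block 60 mm (x) by 50 mm (y) by 140 mm (z), 0.25 to 0.45 kg. Starts standing on the bench before the jig's entry edge, slot up, its x within 30 degrees of the jig's x. Origin: centre of its plain end (the underside as it stands); z runs to the slotted end. Tipped, it lies on the board with its x-faces up and down, its plain end 15 to 40 mm back over the entry edge.
- slot_end (a point): Centre of the blank's slotted end face, 140 mm along the blank's z from its origin. The slot is a pocket 34 x 14 mm, 30 mm deep; the rim around it is what meets the end stop.
- jig: Plywood board fixed to the bench, 255 (x) by 150 (y) by 12 mm. Origin: middle of the entry edge (the 12 mm high low stop), at bench level; x runs along the board to the end stop, z up. Bare for 100 mm; then a 30 mm high side rail, inner face at y = -25 mm from x = 135 to 210, with a slanted lead-in opening to y = -42 at x = 106. Against the rail the blank's centre is at y = 0.
- roller (a joint): Upright grey roller opposite the rail, 28 mm across, top 43 mm above the bench, axis at jig x = 165, y = 36 mm at rest. Joint: travel in m along jig +y, 0 to 0.012. It leaves 47 mm to the rail, so the 50 mm blank pushes it out 3 mm. Spring 3.5 N plus 0.7 N per mm. It spins freely; sliding the blank takes 1 to 6 N, up to 12 N as it first pushes the roller aside.
- endstop: Dark wooden stop clamped on the board, with a sprung steel plate (46 mm wide, 28 mm high) standing 8 mm off its face to meet the blank; the plate gives 1 mm for each 3 N, 7 mm at most. 30 mm high, wing nut to 44 mm. Origin: middle of the foot of the plate's front face at rest, 12 mm above the bench; axes as the jig's. At jig y = 0, x = 187 to 203 mm, different every time.
- glue: White glue bottle, 54 mm across, 130 mm high, standing beyond the jig; origin at its underside. Leave it alone.
- driver: Screwdriver lying beyond the jig, about 200 mm long; origin under its middle. Leave it alone.
- tape: Grey tape measure, 70 x 35 x 60 mm, standing near the robot; origin at its underside. Leave it alone.
Mind the look-alikes: they are no part of the job. What is shaped like the blank but turquoise is not meant.

How it is judged:
On the way, in this order (a step that is already met when the one before it is completed fails the run):
1. the blank stands upright on the bench, square (within 7 degrees) against the entry edge (its near-board face within 4 mm of it) and within 12 mm of its middle (angle between blank's own z axis and vertical below 0.1 rad and height (world z) of blank below 0.004 m and x of blank in the frame of jig above -0.034 m and angle between the x axis of blank and the x axis of jig, either way round below 0.12 rad and y of blank in the frame of jig between -0.012 and 0.012 m), for 0.2 s.
2. the blank has been tipped and lies flat on the board, slotted end towards the end stop, its plain end not yet past the entry edge by more than 20 mm (angle between blank's own z axis and vertical between 1.5 and 1.64 rad and z of blank in the frame of jig between 0.036 and 0.046 m and x of slot_end in the frame of jig between 0.075 and 0.16 m), for 0.1 s.
3. the slotted end is home and pressed against the end stop with more than 4 N (angle between blank's own z axis and vertical between 1.5 and 1.64 rad and x of slot_end in the frame of endstop above -0.002 m and y of slot_end in the frame of endstop between -0.006 and 0.006 m and angle between the z axis of blank and the x axis of jig, either way round below 0.06 rad and contact force between blank and endstop above 4 N), for 0.3 s.
At the end, for the whole second after the job is handed in: The blank lies flat on the board (within 4 degrees), its slotted end touching the end stop's plate or at most 2 mm short of the plate's rest position and within 6 mm sideways of its middle, in line with the jig within 3.4 degrees, released and at rest (angle between blank's own z axis and vertical between 1.5 and 1.64 rad and z of blank in the frame of jig between 0.036 and 0.046 m and x of slot_end in the frame of endstop above -0.002 m and y of slot_end in the frame of endstop between -0.006 and 0.006 m and angle between the z axis of blank and the x axis of jig, either way round below 0.06 rad and linear speed of blank below 0.01 m/s and contact force between the fingers and blank below 0.01 N).
It fails at once if the end stop is loaded with 15 N or more (contact force between blank and endstop above 15 N).
It fails at once if the blank is lifted while it is tilted (tilted over 17 degrees with its plain end's centre more than 75 mm above the bench): it must be tipped over the edge, not carried (angle between blank's own z axis and vertical above 0.3 rad and height (world z) of blank above 0.075 m).
It fails at once if a bystander is moved by more than 20 mm (distance of any of glue, driver, tape from where it was at the start of the episode above 0.02 m).
It also fails if it takes over 72 s, if anything falls off the work surface, if the arm or the gripper's body presses on something with over 40 N, if the wrist force passes 120 N, or if a joint passes its speed limit or range.

ROBOT

A 6-joint arm with a two-finger parallel gripper is mounted at the origin on the work surface. World frame = base frame: x ahead of the robot, y to its left, z up, the work surface at z = 0. Lengths are in m, angles in rad, forces in N, time in s.
With the tool pointing down it reaches from about 0.35 to 0.975 m from the base axis. Payload 4.9 kg.
Tool frame: the origin (TCP) lies at the very end of the fingers, on their centre line; the grasp point (between the pads) lies 19 mm behind it; z points along the fingers, y is the line along which they close (so a half turn about z gives the same grasp; the last joint's range is limited). The gripper opens to 85 mm and grips with 20 to 120 N. Pads are 22 mm wide; open, the fingers measure 114 mm over their backs; the gripper's body (76 mm by 85 mm) begins 54 mm behind the grasp point. The pads swing forward as they close: fully open they stand 13 mm farther back than shut.
Start: joints at [-1.343, 0.053, 1.613, -0, 1.476, -0.119], TCP at [0.212, -0.588, 0.231] pointing down, gripper open.
Joint ranges: [-3.01, 3.01], [-1.01, 2.22], [0.06, 2.58], [-1.02, 4.17], [0.09, 2.62], [-3.14, 3.14]. Speed limits (rad/s): [2.57, 2.57, 3.14, 3.14, 3.14, 3.14].

INTERFACE

Orientations are given as a rotation vector (axis times angle).
In Python, from station import * gives the robot as it stands.
- The arm moves only by the shell command python3 -m crank 'ROWS' [OPENING] [FORCE]. ROWS is JSON, a list of rows, each an object with "offset": the shift along the tool's x, y, z in m, a list of three; "twist": the turn, a rotation vector about the tool's x, y, z in degrees, a list of three. In form: [{"offset": [x, y, z], "twist": [rx, ry, rz]}, ...]. A call has 1 to 20 rows; each row is the pose to reach, as a shift and turn from the pose commanded when the call began, along the tool's axes at that moment; what a row does not reach only later rows make up. A row lasts 1/8 s, in which the tool goes at most 62.5 mm and 10.7 degrees, less where a joint would pass 70% of its speed; a pose out of reach is approached as far as the arm can. A call with a gripper value outside its range is refused whole. OPENING is the opening, from 0 (shut) to 1 (fully open), set as the call begins (- or left out, the last holds). The fingers move at their own pace and stop on an object; FORCE is the grip in N (left out, the last holds). Time passes only in rows, so rows that repeat a pose let the fingers close. It gives the time, the measured TCP pose, the force, the opening and the grip force at its end, in the units of the state.
- get_obs(): the state, without advancing time (a new reading comes with each control period).
- get_image(name): name is "scene" or "top" or "wrist"; returns the picture (480x640x3 uint8, red, green, blue); there is no depth.
- get_calibration(name): a dict with "intrinsics" (3x3 intrinsics, pixels), "world_from_camera" (4x4, takes a point from camera to world coordinates); the wrist camera has in their place "tool_from_camera" (4x4, takes a point from camera to tool coordinates, whose origin is the TCP and whose axes are the flange's). Camera axes: x right, y up, looking along -z (the intrinsics and any distortion apply to the point x, -y, -z); pixel columns grow to the right and rows downward; lengths in m; the calibration is good to about 2 mm. The wrist camera is an equidistant fisheye: a pixel r from the principal point sees the ray r / f radians off the axis. A picture is of the moment at which its call begins: read the wrist's pose just before it. get_calibration takes no time and is no camera call.
- finish_job(): hands the job in; it is judged then, once.
Trained networks look in the newest picture that a camera, given by its name, has taken for a name from the list of things; names that differ only in an ending like _2 or _b are one class to them, and where a whole thing is asked for, a point or a joint stands for the part that bears it (a point fixed in the world has none). Each returns a list of dicts, best first, with "confidence" (0 to 1); they miss things now and then, are a little off and sometimes report something else, mostly with a low value. They report only what shows in the picture. A call takes as long as a camera call. They do not tell look-alikes from the thing itself.
- cut_out(query, camera): "region" (480x640 bool, what is visible of it) and "rect" ([centre column, centre row, width, height] in pixels, round what is visible of it).
The state is a dict: "t": time; "q": joint angles; "dq": joint speeds; "effort": joint torques, N m; "tool_pos": TCP position; "tool_rot": TCP orientation; "contact_force": force on the tool from outside, world axes, zero at the start; "wrist_torque": the same for the moment, N m; "opening": finger opening in m; "grip_force": force on a finger pad.
Only numpy, scipy, OpenCV 4.12 (cv2) and the standard library are available. Lean on these libraries where they do the work, as an engineer would, in place of code of your own. Each camera call takes 0.05 s, during which the arm holds its last target. There are 200 camera calls.

## Working session

There is one attempt and no reset: what is moved stays moved. The work goes in short steps, Python scripts to look and compute and a shell command to move; the robot and the scene stay as the last step left them, time stands still between calls to the robot, and variables do not carry over. Pictures are saved under pics/ and viewed, at most 10 in all, crops included, and the job is handed in when it is done.

```bash
ls; mkdir -p pics
python3 - <<'E'
from station import *
import cv2,numpy as np
o=get_obs();print({k:np.round(v,3) for k,v in o.items()})
ims=[]
for n in("scene","top"):
    im=get_image(n);cv2.imwrite(f"pics/{n}0.png",im[...,::-1])
    c=get_calibration(n);print(n,{k:np.round(v,3).tolist() for k,v in c.items()})
    for q in("blank","jig","endstop","roller","glue","driver","tape"):
        for r in cut_out(q,n)[:2]: print(q,round(r["confidence"],2),np.round(r["rect"],0))
print(get_calibration("wrist"))
E
```

```text
pics
{'t': np.float64(0.0), 'q': array([-1.343,  0.053,  1.614, -0.   ,  1.476, -0.119]), 'dq': array([-0.   ,  0.001, -0.   , -0.002, -0.002, -0.   ]), 'effort': array([-1.0000e-03, -3.9368e+01, -3.7018e+01, -0.0000e+00,  7.0000e-03,
        0.0000e+00]), 'tool_pos': array([ 0.212, -0.587,  0.23 ]), 'tool_rot': array([-3.092, -0.542,  0.   ]), 'contact_force': array([-0.888, -0.041,  0.187]), 'wrist_torque': array([-0.032, -0.006,  0.033]), 'grip_force': np.float64(0.0), 'opening': np.float64(0.085)}
scene {'intrinsics': [[510.092, 0.0, 321.988], [0.0, 510.092, 235.463], [0.0, 0.0, 1.0]], 'world_from_camera': [[-0.455, -0.56, 0.692, 1.16], [0.89, -0.282, 0.357, 0.373], [-0.005, 0.779, 0.627, 0.665], [0.0, 0.0, 0.0, 1.0]]}
blank 0.86 [255. 215.  44.  75.]
blank 0.75 [315. 200.  40.  80.]
jig 0.82 [376. 298. 163. 105.]
endstop 0.91 [426. 304.  30.  34.]
roller 0.81 [402. 276.  16.  23.]
glue 0.6 [344. 371.  40.  79.]
driver 0.63 [184. 338.  96.  65.]
tape 0.88 [476. 245.  24.  44.]
top {'intrinsics': [[584.221, 0.0, 313.101], [0.0, 584.221, 239.945], [0.0, 0.0, 1.0]], 'world_from_came
[... 216 characters left out ...]
1.]
endstop 0.76 [211. 241.  25.  24.]
roller 0.51 [241. 263.  16.  19.]
glue 0.9 [240. 130.  36.  41.]
glue 0.3 [242. 265.  16.  15.]
driver 0.74 [385. 118. 103.  17.]
{'intrinsics': array([[371.64829954,   0.        , 317.0957198 ],
       [  0.        , 371.64829954, 234.52991651],
       [  0.        ,   0.        ,   1.        ]]), 'tool_from_camera': array([[-3.12846157e-04,  9.59112814e-01,  2.83023873e-01,
         7.26189037e-02],
       [ 9.99998900e-01, -1.10332317e-04,  1.47926374e-03,
         7.24383041e-04],
       [ 1.45000749e-03,  2.83024024e-01, -9.59111724e-01,
        -1.41971345e-01],
       [ 0.00000000e+00,  0.00000000e+00,  0.00000000e+00,
         1.00000000e+00]])}
```

View pics/top0.png

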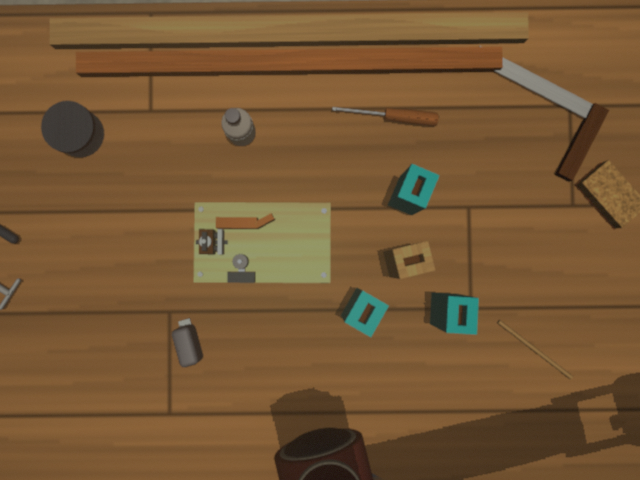

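View pics/scene0.png

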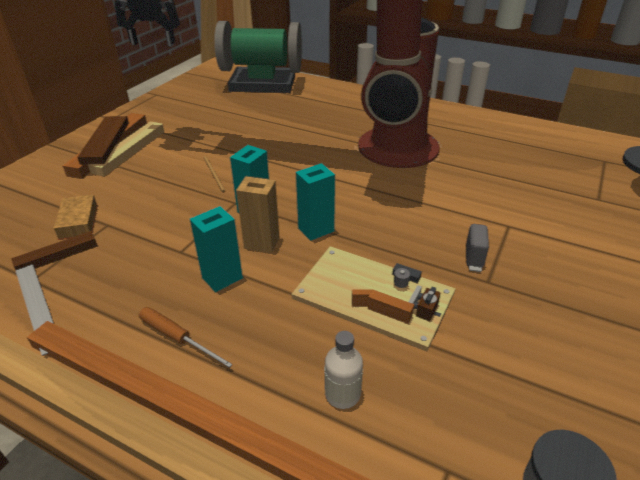

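```bash
cat > h.py <<'E'
from station import *
import cv2,numpy as np
def onplane(n,px,z):
    c=get_calibration(n);K=np.array(c["intrinsics"]);T=np.array(c["world_from_camera"])
    px=np.atleast_2d(np.array(px,float));d=np.c_[(px[:,0]-K[0,2])/K[0,0],-(px[:,1]-K[1,2])/K[1,1],-np.ones(len(px))]@T[:3,:3].T
    return T[:3,3]+d*((z-T[2,3])/d[:,2])[:,None]
def proj(n,P):
    c=get_calibration(n);K=np.array(c["intrinsics"]);T=np.array(c["world_from_camera"])
    p=(np.atleast_2d(P)-T[:3,3])@T[:3,:3];return np.c_[K[0,2]-K[0,0]*p[:,0]/p[:,2],K[1,2]+K[1,1]*p[:,1]/p[:,2]]
E
python3 - <<'E'
from h import *
im=get_image("top")
big=cv2.resize(im[160:360,180:500],None,fx=2.5,fy=2.5,interpolation=cv2.INTER_CUBIC)
cv2.imwrite("pics/crop1.png",big[...,::-1])
hsv=cv2.cvtColor(im,cv2.COLOR_RGB2HSV)
r=cut_out("jig","top")[0]["region"]
rb=cv2.minAreaRect(cv2.findNonZero(r.astype(np.uint8)));print("jig",rb)
P=onplane("top",cv2.boxPoints(rb),.012);print(P.round(4))
t=((hsv[...,0]>80)&(hsv[...,0]<100)&(hsv[...,1]>120)&(hsv[...,2]>100)).astype(np.uint8)
n,l,s,c=cv2.connectedComponentsWithStats(t)
for i in range(1,n):
    if s[i,4]>150:
        rr=cv2.minAreaRect(cv2.findNonZero((l==i).astype(np.uint8)));print("turq",rr,onplane("top",rr[0],.14).round(3))
for q in("endstop","glue","driver","tape","roller"):
    for d in cut_out(q,"top")[:1]: print(q,onplane("top",d["rect"][:2],.03).round(3))
E
```

```text
jig ((262.0, 241.5), (137.99996948242188, 80.99998474121094), 0.0)
[[0.4652 0.2826 0.012 ]
 [0.6171 0.2824 0.012 ]
 [0.6143 0.0231 0.012 ]
 [0.4626 0.0249 0.012 ]]
turq ((417.97882080078125, 185.67527770996094), (29.783374786376953, 35.11915588378906), 22.833654403686523) [[ 0.624 -0.118  0.14 ]]
turq ((366.0615234375, 313.39227294921875), (30.26447105407715, 35.101829528808594), 29.74488067626953) [[ 0.414 -0.029  0.14 ]]
turq ((461.7569274902344, 314.6188049316406), (30.06365203857422, 36.265594482421875), 3.012787342071533) [[ 0.411 -0.186  0.14 ]]
endstop [[0.539 0.244 0.03 ]]
glue [[0.748 0.189 0.03 ]]
driver [[ 0.766 -0.077  0.03 ]]
tape [[0.358 0.29  0.03 ]]
roller [[0.5   0.192 0.03 ]]
```

View pics/crop1.png

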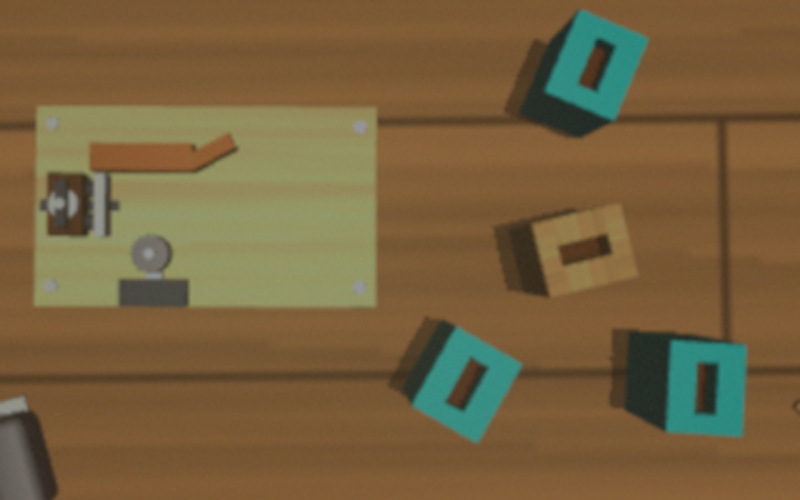

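Run:
```python
from h import *
m=lambda P:(np.array(P,float)+.5)/2.5-.5+[180,160]
J=onplane("top",m([(37,107),(377,107),(377,307),(34,306)]),.012);print(J.round(4))
B=onplane("top",m([(530,224),(622,204),(638,275),(550,297)]),.14);print(B.round(4),B.mean(0).round(4))
e=(J[1]+J[2])/2;d=(J[0]+J[3])/2-e;print("entry",e.round(4),"jig yaw",np.degrees(np.arctan2(d[1],d[0])),np.linalg.norm(d),np.linalg.norm(J[1]-J[2]))
v=(B[0]-B[1]+B[3]-B[2])/2;w=(B[0]-B[3]+B[1]-B[2])/2;print("blank yaw",np.degrees(np.arctan2(v[1],v[0])),np.linalg.norm(v),np.linalg.norm(w),np.degrees(np.arctan2(w[1],w[0])))
pl=onplane("top",m([(109,172),(109,236)]),.04);print("plate",pl,(pl.mean(0)-e)@d/np.linalg.norm(d))
from scipy.spatial.transform import Rotation as R
print(R.from_rotvec(get_obs()["tool_rot"]).as_matrix().round(3))
```

```text
[[0.6143 0.2796 0.012 ]
 [0.6115 0.0241 0.012 ]
 [0.4616 0.0259 0.012 ]
 [0.465  0.2821 0.012 ]]
[[ 0.5192 -0.0726  0.14  ]
 [ 0.5317 -0.1335  0.14  ]
 [ 0.4848 -0.1432  0.14  ]
 [ 0.4709 -0.085   0.14  ]] [ 0.5016 -0.1085  0.14  ]
entry [0.5365 0.025  0.012 ] jig yaw 89.30438890849423 0.2558706522686969 0.149832069555532
blank yaw 102.5076428201261 0.061026601713983955 0.04885183854891932 13.036499196817077
plate [[0.56294669 0.22120422 0.04      ]
 [0.51618538 0.22139065 0.04      ]] 0.19634865219476494
[[ 0.94  0.34 -0.  ]
 [ 0.34 -0.94 -0.  ]
 [-0.    0.   -1.  ]]
```

```bash
cat >> h.py <<'E'
from scipy.spatial.transform import Rotation as R
JX=np.array([.0105,1,0]);JX/=np.linalg.norm(JX);JY=np.array([-JX[1],JX[0],0]);E0=np.array([.5365,.025,0])
def go(p,yaw):
    o=get_obs();M=R.from_rotvec(o["tool_rot"])
    a=np.radians(yaw);x=np.array([np.cos(a),np.sin(a),0]);z=np.array([0,0,-1.]);G=R.from_matrix(np.c_[x,np.cross(z,x),z])
    print("t",o["t"],"off",M.inv().apply(np.array(p)-o["tool_pos"]).round(4),"twist",(M.inv()*G).as_rotvec(degrees=True).round(2))
E
python3 -c "
from h import *
go([.5016,-.1085,.25],102.7)"
```

```text
t 1.15 off [ 0.4349 -0.3525 -0.0187] twist [  0.     0.   -82.83]
```

```bash
python3 -m crank '[{"offset":[0.06,-0.03,-0.02],"twist":[0,0,-10]},{"offset":[0.11,-0.07,-0.02],"twist":[0,0,-20]},{"offset":[0.16,-0.11,-0.02],"twist":[0,0,-30]},{"offset":[0.21,-0.15,-0.02],"twist":[0,0,-40]},{"offset":[0.26,-0.19,-0.02],"twist":[0,0,-50]},{"offset":[0.31,-0.23,-0.02],"twist":[0,0,-60]},{"offset":[0.36,-0.27,-0.02],"twist":[0,0,-70]},{"offset":[0.40,-0.32,-0.02],"twist":[0,0,-78]},{"offset":[0.435,-0.3525,-0.019],"twist":[0,0,-82.8]},{"offset":[0.435,-0.3525,-0.019],"twist":[0,0,-82.8]},{"offset":[0.435,-0.3525,-0.019],"twist":[0,0,-82.8]},{"offset":[0.435,-0.3525,-0.019],"twist":[0,0,-82.8]}]' 1
python3 - <<'E'
from h import *
o=get_obs();im=get_image("wrist");cv2.imwrite("pics/w1.png",im[...,::-1]);print(o["tool_pos"],o["contact_force"],o["q"].round(2))
go([.5016,-.1085,.11],102.7)
E
```

```text
t: 2.65
tool_pos: [0.5014, -0.1096, 0.2503]
tool_rot: [1.965, 2.451, -0.0]
contact_force: [0.4, -1.1, -0.1]
opening: 0.0852
grip_force: 0.0
[ 0.50136793 -0.10956574  0.25032244] [ 0.36932789 -1.07115414 -0.13717641] [-0.36 -0.23  1.85 -0.    1.53 -0.58]
t 2.7 off [0.0012 0.0005 0.1403] twist [-0.    0.01 -0.17]
```

View pics/w1.png

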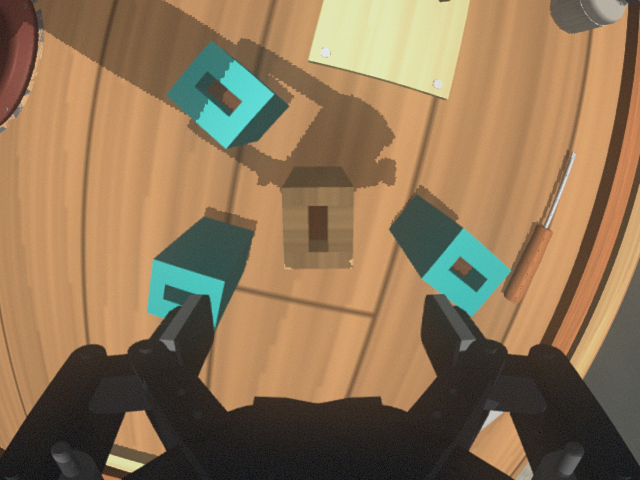

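```bash
python3 -m crank '[{"offset":[0.001,0,0.05]},{"offset":[0.001,0,0.1]},{"offset":[0.001,0,0.145]},{"offset":[0.001,0,0.145]},{"offset":[0.001,0,0.145]}]' 1 && python3 -m crank '[{"offset":[0,0,0]},{"offset":[0,0,0]},{"offset":[0,0,0]},{"offset":[0,0,0]},{"offset":[0,0,0]},{"offset":[0,0,0]}]' 0 40; python3 -c "
from h import *
p=E0-.036*JX;go([p[0],p[1],get_obs()['tool_pos'][2]+.004],89.4)"
```

```text
t 2.7 off [ 0.0888  0.0554 -0.004 ] twist [-0.000e+00  1.000e-02  1.313e+01]invalid input at $[0]: expected keys offset, twist
```

Twist is required; nothing moved.

```bash
python3 -m crank '[{"offset":[0.001,0,0.05],"twist":[0,0,0]},{"offset":[0.001,0,0.1],"twist":[0,0,0]},{"offset":[0.001,0,0.145],"twist":[0,0,0]},{"offset":[0.001,0,0.145],"twist":[0,0,0]},{"offset":[0.001,0,0.145],"twist":[0,0,0]}]' 1 && python3 -m crank '[{"offset":[0,0,0],"twist":[0,0,0]},{"offset":[0,0,0],"twist":[0,0,0]},{"offset":[0,0,0],"twist":[0,0,0]},{"offset":[0,0,0],"twist":[0,0,0]},{"offset":[0,0,0],"twist":[0,0,0]},{"offset":[0,0,0],"twist":[0,0,0]}]' 0 40; python3 -c "
from h import *
p=E0-.040*JX;go([p[0],p[1],get_obs()['tool_pos'][2]+.004],89.4)"
```

```text
t: 3.32
tool_pos: [0.5025, -0.1085, 0.1073]
tool_rot: [1.963, 2.45, 0.001]
contact_force: [0.4, 1.1, 0.4]
opening: 0.0856
grip_force: 0.0
t: 4.08
tool_pos: [0.5026, -0.108, 0.1075]
tool_rot: [1.961, 2.451, 0.0]
contact_force: [-1.9, -0.5, 6.6]
opening: 0.0494
grip_force: 42.4
t 4.075 off [ 0.0833  0.0531 -0.0041] twist [ 0.13  0.1  13.28]
```

```bash
python3 -m crank '[{"offset":[0,0,-0.005],"twist":[0,0,0]},{"offset":[0.02,0.013,-0.005],"twist":[0,0,4]},{"offset":[0.045,0.028,-0.005],"twist":[0,0,8]},{"offset":[0.07,0.043,-0.005],"twist":[0,0,12]},{"offset":[0.083,0.053,-0.005],"twist":[0,0,13.3]},{"offset":[0.083,0.053,-0.005],"twist":[0,0,13.3]},{"offset":[0.083,0.053,-0.005],"twist":[0,0,13.3]}]'
python3 - <<'E'
from h import *
o=get_obs();a=get_image("wrist");b=get_image("top")
b=cv2.resize(b[190:300,190:390],None,fx=2.4,fy=2.4,interpolation=cv2.INTER_CUBIC)
c=np.zeros((600,800,3),np.uint8);c[:b.shape[0],:480]=b;w=a[0:320,160:560];c[600-320:,400:]=w
cv2.imwrite("pics/p1.png",c[...,::-1]);go((E0-.04*JX+[0,0,.107]),89.4)
E
```

```text
t: 4.95
tool_pos: [0.5345, -0.0152, 0.1099]
tool_rot: [-2.233, -2.209, 0.001]
contact_force: [0.2, -0.0, -3.2]
opening: 0.0493
grip_force: 42.3
t 5.05 off [0.0005 0.0015 0.0031] twist [-0.03  0.01 -0.07]
```

View pics/p1.png

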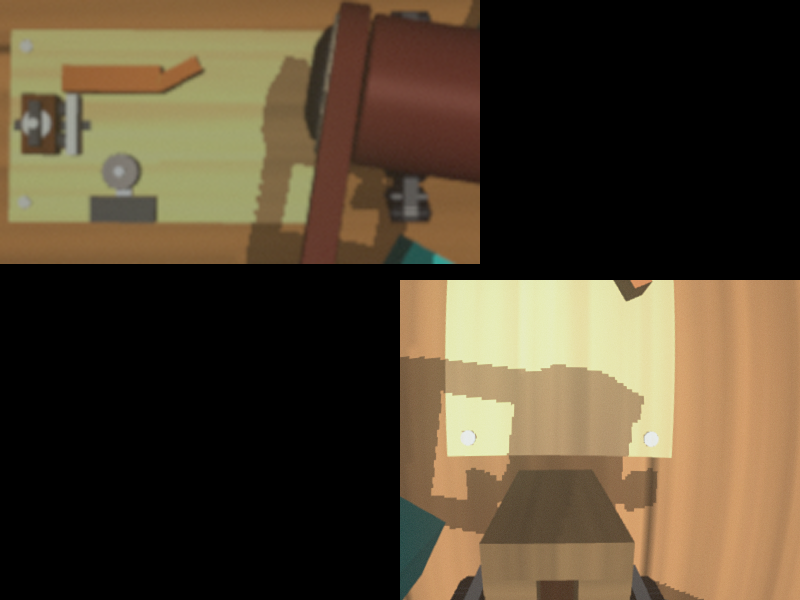

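```bash
python3 -m crank '[{"offset":[0,0.0025,0],"twist":[0,0,0]},{"offset":[0,0.0025,0.003],"twist":[0,0,0]},{"offset":[0,0.0025,0.004],"twist":[0,0,0]},{"offset":[0.003,0.0025,0.004],"twist":[0,0,0]},{"offset":[0.006,0.0025,0.004],"twist":[0,0,0]},{"offset":[0.006,0.0025,0.004],"twist":[0,0,0]}]'; python3 -m crank '[{"offset":[0.001,0,0],"twist":[0,0,0]},{"offset":[0.002,0,0],"twist":[0,0,0]},{"offset":[0.002,0,0],"twist":[0,0,0]}]'
```

```text
t: 5.8
tool_pos: [0.5384, -0.0091, 0.1075]
tool_rot: [2.232, 2.208, 0.001]
contact_force: [-1.1, -2.3, 5.7]
opening: 0.0496
grip_force: 43.2
t: 6.18
tool_pos: [0.5385, -0.0075, 0.1076]
tool_rot: [2.232, 2.207, 0.001]
contact_force: [-1.5, -2.4, 6.0]
opening: 0.0498
grip_force: 43.2
```

```bash
for i in 1 2; do python3 -m crank '[{"offset":[0.001,0,0],"twist":[0,0,0]},{"offset":[0.0015,0,0],"twist":[0,0,0]},{"offset":[0.0015,0,0],"twist":[0,0,0]}]' | grep -E 'pos|contact'; done
```

```text
tool_pos: [0.5385, -0.006, 0.1075]
contact_force: [-1.4, -3.7, 5.7]
tool_pos: [0.5386, -0.0046, 0.1076]
contact_force: [-1.0, -3.1, 6.3]
```

Run:
```python
from h import *
a=get_image("wrist")
cv2.imwrite("pics/w2.png",cv2.resize(a[120:320,200:500],None,fx=2.6,fy=2.6)[...,::-1]);print(get_obs()["contact_force"])
```

```text
[-1.65567857 -3.40148498  5.94909209]
```

View pics/w2.png

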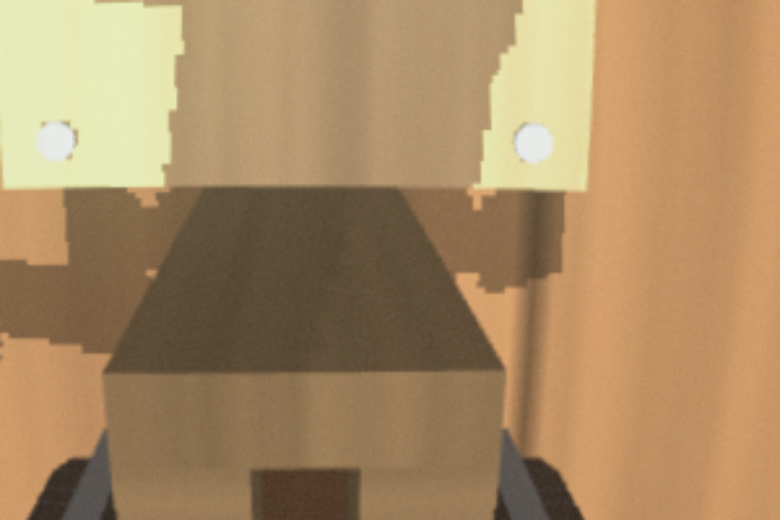

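```bash
for i in 1 2; do python3 -m crank '[{"offset":[0.001,0,0],"twist":[0,0,0]},{"offset":[0.001,0,0],"twist":[0,0,0]}]' | grep -E 'pos|contact'; done
```

```text
tool_pos: [0.5386, -0.0036, 0.1075]
contact_force: [-2.1, -4.4, 6.6]
tool_pos: [0.5386, -0.003, 0.1077]
contact_force: [-1.4, -5.1, 6.5]
```

```bash
python3 -m crank '[{"offset":[0,0,0],"twist":[0,0,0]},{"offset":[0,0,0],"twist":[0,0,0]},{"offset":[0,0,0],"twist":[0,0,0]},{"offset":[0,0,0],"twist":[0,0,0]},{"offset":[0,0,-0.04],"twist":[0,0,0]},{"offset":[0,0,-0.09],"twist":[0,0,0]},{"offset":[-0.05,0,-0.09],"twist":[0,0,0]},{"offset":[-0.09,0,-0.09],"twist":[0,0,0]},{"offset":[-0.09,0,-0.09],"twist":[0,0,0]}]' 1; python3 -m crank '[{"offset":[0,0,0],"twist":[0,0,0]},{"offset":[0,0,0],"twist":[0,0,0]},{"offset":[0,0,0],"twist":[0,0,0]}]' 0.35
python3 - <<'E'
from h import *
a=get_image("wrist");b=get_image("top")
b=cv2.resize(b[190:300,190:390],None,fx=2,fy=2,interpolation=cv2.INTER_CUBIC)
c=np.zeros((600,640,3),np.uint8);c[:220,:400]=b;c[220:]=a[50:430]
cv2.imwrite("pics/p2.png",c[...,::-1]);go((E0-[.0,.1,-.115]),89.4)
E
```

```text
t: 8.6
tool_pos: [0.5366, -0.0937, 0.1964]
tool_rot: [2.237, 2.205, 0.0]
contact_force: [-0.8, -0.1, -1.4]
opening: 0.0852
grip_force: 0.0
t: 8.98
tool_pos: [0.5366, -0.091, 0.1962]
tool_rot: [-2.232, -2.21, 0.0]
contact_force: [0.1, -1.0, 0.7]
opening: 0.0321
grip_force: 0.0
t 9.075 off [ 0.0162 -0.0003  0.0813] twist [-0.   -0.01  0.03]
```

View pics/p2.png

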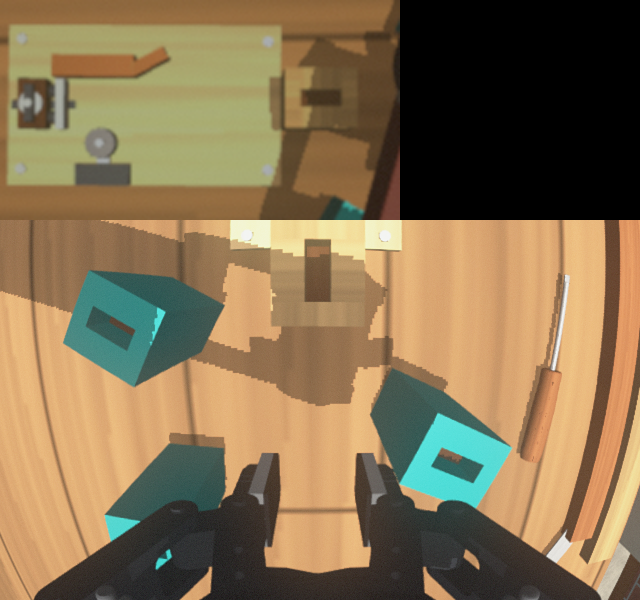

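```bash
python3 -m crank '[{"offset":[0.02,0,0],"twist":[0,0,0]},{"offset":[0.02,0,0.04],"twist":[0,0,0]},{"offset":[0.02,0,0.085],"twist":[0,0,0]},{"offset":[0.03,0,0.086],"twist":[0,0,0]},{"offset":[0.04,0,0.086],"twist":[0,0,0]},{"offset":[0.045,0,0.086],"twist":[0,0,0]},{"offset":[0.05,0,0.086],"twist":[0,0,0]},{"offset":[0.055,0,0.086],"twist":[0,0,0]},{"offset":[0.06,0,0.086],"twist":[0,0,0]},{"offset":[0.065,0,0.086],"twist":[0,0,0]},{"offset":[0.07,0,0.086],"twist":[0,0,0]}]'; python3 -m crank '[{"offset":[0.005,0,0],"twist":[0,0,0]},{"offset":[0.01,0,0],"twist":[0,0,0]},{"offset":[0.015,0,0],"twist":[0,0,0]}]'
```

```text
t: 10.45
tool_pos: [0.5374, -0.0215, 0.1102]
tool_rot: [-2.234, -2.209, 0.0]
contact_force: [0.8, -0.7, 1.3]
opening: 0.0301
grip_force: 0.5
t: 10.82
tool_pos: [0.5375, -0.0064, 0.1101]
tool_rot: [-2.233, -2.209, 0.0]
contact_force: [-0.4, -0.1, 0.1]
opening: 0.0299
grip_force: 0.2
```

```bash
python3 -m crank '[{"offset":[0.005,0,0],"twist":[0,0,0]},{"offset":[0.01,0,0],"twist":[0,0,0]},{"offset":[0.015,0,0],"twist":[0,0,0]},{"offset":[0.02,0,0],"twist":[0,0,0]},{"offset":[0.025,0,0],"twist":[0,0,0]},{"offset":[0.03,0,0],"twist":[0,0,0]},{"offset":[0.03,0,0],"twist":[0,0,0]},{"offset":[0.03,0,0],"twist":[0,0,0]}]'
python3 - <<'E'
from h import *
a=get_image("wrist");b=get_image("scene")
b=cv2.resize(b[180:330,230:480],None,fx=1.6,fy=1.6,interpolation=cv2.INTER_CUBIC)
c=np.zeros((600,640,3),np.uint8);c[:240,:400]=b;c[240:]=a[0:360]
cv2.imwrite("pics/p3.png",c[...,::-1])
E
```

```text
t: 11.82
tool_pos: [0.5379, 0.0231, 0.1103]
tool_rot: [2.234, 2.209, -0.0]
contact_force: [-0.0, -0.1, -0.8]
opening: 0.0299
grip_force: 0.0
```

View pics/p3.png

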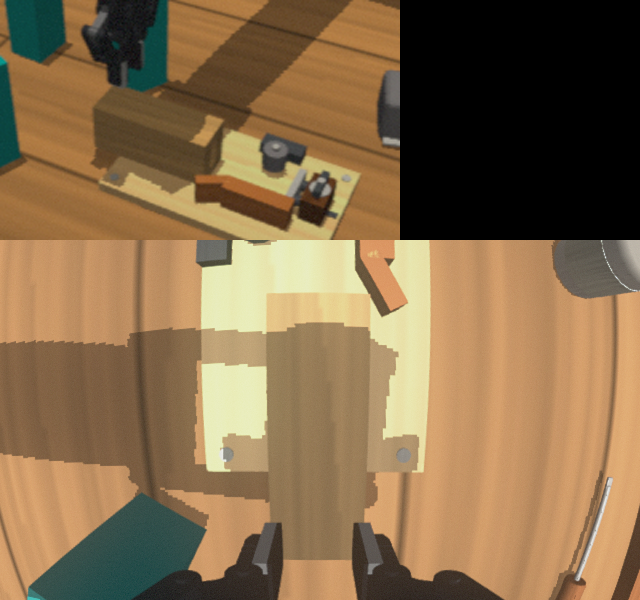

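```bash
python3 -m crank '[{"offset":[-0.05,0,0],"twist":[0,0,0]},{"offset":[-0.068,0,0],"twist":[0,0,0]},{"offset":[-0.068,0,0.045],"twist":[0,0,0]},{"offset":[-0.068,0,0.085],"twist":[0,0,0]},{"offset":[-0.068,0,0.085],"twist":[0,0,0]},{"offset":[-0.068,0,0.085],"twist":[0,0,0]}]'; python3 -m crank '[{"offset":[0.006,0,0],"twist":[0,0,0]},{"offset":[0.012,0,0],"twist":[0,0,0]},{"offset":[0.018,0,0],"twist":[0,0,0]},{"offset":[0.024,0,0],"twist":[0,0,0]},{"offset":[0.03,0,0],"twist":[0,0,0]}]'
```

```text
t: 12.68
tool_pos: [0.5382, -0.045, 0.0267]
tool_rot: [2.233, 2.208, 0.002]
contact_force: [0.3, -0.1, 0.6]
opening: 0.0298
grip_force: 0.0
t: 13.3
tool_pos: [0.5377, -0.0148, 0.0256]
tool_rot: [2.233, 2.209, -0.0]
contact_force: [-1.1, -1.4, 1.1]
opening: 0.0297
grip_force: 0.0
```

```bash
python3 -m crank '[{"offset":[0.006,0,0],"twist":[0,0,0]},{"offset":[0.012,0,0],"twist":[0,0,0]},{"offset":[0.018,0,0],"twist":[0,0,0]},{"offset":[0.024,0,0],"twist":[0,0,0]},{"offset":[0.03,0,0],"twist":[0,0,0]}]'|grep -E 'pos|contact';  python3 -m crank '[{"offset":[0.004,0,0],"twist":[0,0,0]},{"offset":[0.008,0,0],"twist":[0,0,0]},{"offset":[0.012,0,0],"twist":[0,0,0]},{"offset":[0.016,0,0],"twist":[0,0,0]},{"offset":[0.02,0,0],"twist":[0,0,0]}]'|grep -E 'pos|contact'; python3 -c "
from h import *
cv2.imwrite('pics/w4.png',get_image('wrist')[...,::-1])"
```

```text
tool_pos: [0.5376, 0.0155, 0.0252]
contact_force: [-0.9, -1.9, 1.3]
tool_pos: [0.5377, 0.034, 0.0253]
contact_force: [-2.3, -8.3, 1.2]
```

View pics/w4.png

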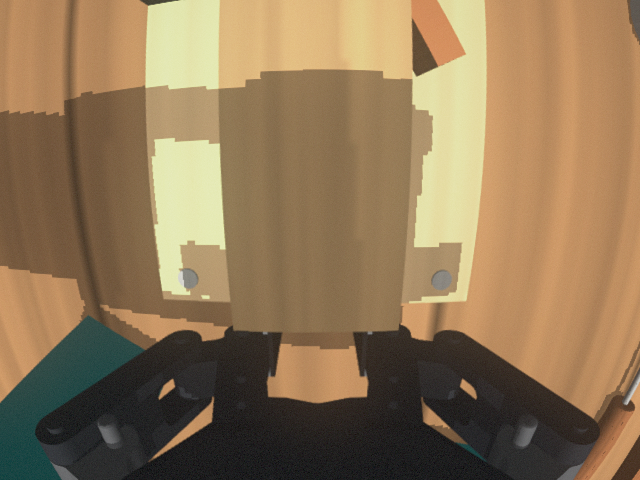

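```bash
for i in 1 2 3 4; do python3 -m crank '[{"offset":[0.0015,0,0],"twist":[0,0,0]},{"offset":[0.003,0,0],"twist":[0,0,0]},{"offset":[0.0045,0,0],"twist":[0,0,0]},{"offset":[0.006,0,0],"twist":[0,0,0]}]'|grep -E 'pos|contact'; done
```

```text
tool_pos: [0.5377, 0.0402, 0.0252]
contact_force: [-2.0, -6.9, 1.5]
tool_pos: [0.5377, 0.0462, 0.0252]
contact_force: [-2.5, -6.3, 1.5]
tool_pos: [0.5378, 0.0523, 0.0252]
contact_force: [-2.8, -6.0, 1.9]
tool_pos: [0.5378, 0.0583, 0.0252]
contact_force: [-2.5, -6.5, 1.8]
```

```bash
for i in 1 2 3 4 5; do python3 -m crank '[{"offset":[0.0005,0,0],"twist":[0,0,0]},{"offset":[0.001,0,0],"twist":[0,0,0]},{"offset":[0.0015,0,0],"twist":[0,0,0]}]'|grep -E 'pos|contact'; done
```

```text
tool_pos: [0.5378, 0.0598, 0.0252]
contact_force: [-2.8, -5.2, 2.0]
tool_pos: [0.5379, 0.0613, 0.0251]
contact_force: [-1.8, -5.2, 2.6]
tool_pos: [0.5379, 0.0628, 0.0252]
contact_force: [-2.3, -6.4, 1.9]
tool_pos: [0.5379, 0.0643, 0.0252]
contact_force: [-2.5, -6.3, 2.1]
tool_pos: [0.5379, 0.0658, 0.0252]
contact_force: [-2.2, -5.5, 2.0]
```

Baseline sliding force is about 6 N, noise about 0.6 N. Continuing in small steps.

```bash
for i in 1 2 3; do python3 -m crank '[{"offset":[0.0005,0,0],"twist":[0,0,0]},{"offset":[0.001,0,0],"twist":[0,0,0]}]'|grep -E 'pos|contact'; done
```

```text
tool_pos: [0.5379, 0.0668, 0.0252]
contact_force: [-2.0, -5.7, 1.8]
tool_pos: [0.5379, 0.0678, 0.0252]
contact_force: [-3.4, -5.4, 1.6]
tool_pos: [0.538, 0.0688, 0.0252]
contact_force: [-2.6, -6.5, 1.6]
```

```bash
python3 -m crank '[{"offset":[0.0005,0,0],"twist":[0,0,0]},{"offset":[0.001,0,0],"twist":[0,0,0]}]'|grep -E 'pos|contact'
```

```text
tool_pos: [0.538, 0.0698, 0.0252]
contact_force: [-1.5, -5.3, 1.8]
```

```bash
for i in 1 2; do python3 -m crank '[{"offset":[0.0005,0,0],"twist":[0,0,0]},{"offset":[0.001,0,0],"twist":[0,0,0]}]'|grep -E 'pos|contact'; done
```

```text
tool_pos: [0.538, 0.0708, 0.0252]
contact_force: [-1.5, -6.0, 2.2]
tool_pos: [0.538, 0.0716, 0.0252]
contact_force: [-2.3, -7.4, 1.8]
```

```bash
python3 -m crank '[{"offset":[0.0005,0,0],"twist":[0,0,0]},{"offset":[0.001,0,0],"twist":[0,0,0]}]'|grep -E 'pos|contact'
```

```text
tool_pos: [0.538, 0.0722, 0.0252]
contact_force: [-2.9, -9.3, 1.9]
```

```bash
python3 -m crank '[{"offset":[0.0005,0,0],"twist":[0,0,0]},{"offset":[0.001,0,0],"twist":[0,0,0]},{"offset":[0.001,0,0],"twist":[0,0,0]}]'|grep -E 'pos|contact'
```

```text
tool_pos: [0.538, 0.0728, 0.0253]
contact_force: [-2.6, -9.1, 2.7]
```

```bash
python3 -m crank '[{"offset":[0.0005,0,0],"twist":[0,0,0]},{"offset":[0.001,0,0],"twist":[0,0,0]},{"offset":[0.001,0,0],"twist":[0,0,0]}]'|grep -E 'pos|contact'
```

```text
tool_pos: [0.538, 0.0733, 0.0253]
contact_force: [-3.4, -12.3, 3.4]
```

```bash
for i in 1 2; do python3 -m crank '[{"offset":[0.0002,0,0],"twist":[0,0,0]},{"offset":[0.0002,0,0],"twist":[0,0,0]},{"offset":[0.0002,0,0],"twist":[0,0,0]}]'|grep -E 'pos|contact'; done
```

```text
tool_pos: [0.538, 0.0733, 0.0253]
contact_force: [-2.9, -12.6, 2.1]
tool_pos: [0.538, 0.0735, 0.0253]
contact_force: [-3.0, -13.2, 3.1]
```

```bash
python3 -m crank '[{"offset":[-0.001,0,0],"twist":[0,0,0]},{"offset":[-0.002,0,0],"twist":[0,0,0]},{"offset":[-0.003,0,0],"twist":[0,0,0]},{"offset":[-0.004,0,0],"twist":[0,0,0]},{"offset":[-0.005,0,0],"twist":[0,0,0]},{"offset":[-0.015,0,0],"twist":[0,0,0]},{"offset":[-0.03,0,0],"twist":[0,0,0]},{"offset":[-0.03,0,-0.06],"twist":[0,0,0]},{"offset":[-0.06,0,-0.12],"twist":[0,0,0]},{"offset":[-0.12,0,-0.14],"twist":[0,0,0]},{"offset":[-0.12,0,-0.14],"twist":[0,0,0]}]'
python3 - <<'E'
from h import *
a=get_image("wrist");b=get_image("top")
b=cv2.resize(b[190:300,180:380],None,fx=4,fy=4,interpolation=cv2.INTER_CUBIC)
cv2.imwrite("pics/p5.png",b[...,::-1])
E
```

```text
t: 23.1
tool_pos: [0.5388, -0.0479, 0.1688]
tool_rot: [2.235, 2.2, 0.004]
contact_force: [0.1, 0.5, -0.6]
opening: 0.0296
grip_force: 0.0
```

View pics/p5.png

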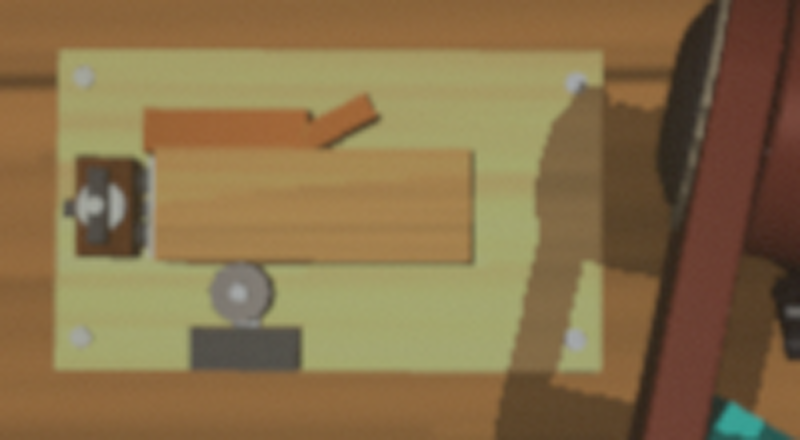

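The blank lies straight between rail and roller, its slotted end on the plate (column ~153).

```bash
python3 -c "
from station import *
print(finish_job())"
```

```text
the job is handed in; nothing more can be done
None
```

The job is handed in at about 23 s: the blank was stood square at the entry edge, tipped, slid home, pressed at an estimated 7 N on the stop (judged from wrist force and travel) for about 0.75 s, then released. The last picture shows it straight and touching the plate; I did not check the bystanders again, and the hand-in returned no verdict.

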